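Index the jeweller's vise and latch it

ROBOT

A 7-joint arm with a two-finger parallel gripper is mounted at the origin on the work surface. World frame = base frame: x ahead of the robot, y to its left, z up, the work surface at z = 0. Lengths are in mm, angles in rad, forces in N, time in s.
With the tool pointing down it reaches from about 400 to 850 mm from the base axis. Payload 6.9 kg.
Tool frame: the origin (TCP) lies midway between the tips of the shut fingers; the grasp point (between the pads) lies 19 mm behind it; z points along the fingers, y is the line along which they close (so a half turn about z gives the same grasp; the last joint's range is limited). The gripper opens to 85 mm and grips with 20 to 120 N. Pads are 22 mm wide; open, the fingers measure 114 mm over their backs; the gripper's body (76 mm by 85 mm) begins 54 mm behind the grasp point. The pads swing forward as they close: fully open they stand 13 mm farther back than shut.
Start: joints at [1.22, 0.507, -0.238, 1.5, 0.126, 1.149, -0.155], TCP at [275.083, -561.196, 231.275] pointing down, gripper open.
Joint ranges: [-3.08, 3.08], [-0.24, 2.05], [-1.43, 1.35], [0, 2.5], [-1.52, 4.66], [0.17, 1.96], [-2.89, 2.89]. Speed limits (rad/s): [2.39, 2.39, 3.14, 3.14, 3.14, 3.14, 3.14].

INTERFACE

Orientations are given as a unit quaternion [x, y, z, w].
In Python, from cell import ctrl gives the robot as it stands.
- The arm moves only by the tool inch_along, called after "Request:" as a command line: name --argument value ..., lists and objects as JSON in quotes. Schema: {"type":"object","properties":{"deltas":{"type":"object","properties":{"tx":{"type":"array","items":{"type":"number"},"minItems":1,"maxItems":10},"ty":{"type":"array","items":{"type":"number"},"minItems":1,"maxItems":10},"tz":{"type":"array","items":{"type":"number"},"minItems":1,"maxItems":10},"wx":{"type":"array","items":{"type":"number"},"minItems":1,"maxItems":10},"wy":{"type":"array","items":{"type":"number"},"minItems":1,"maxItems":10},"wz":{"type":"array","items":{"type":"number"},"minItems":1,"maxItems":10}},"additionalProperties":false,"required":["tx","ty","tz","wx","wy","wz"]},"finger_gap":{"type":"number"},"grip_n":{"type":"number"},"only":{"type":"string"},"quiet":{"type":"boolean"},"lines":{"type":"string"}},"required":["deltas"],"additionalProperties":false}. deltas is an object with one list for each field, all of the same length, 1 to 10, a row being the entries at one place: tx, ty, tz (the shift in mm), wx, wy, wz (a rotation vector in rad); each row is the pose to reach, as a shift and turn from the pose commanded when the call began, along the tool's axes at that moment; what a row does not reach only later rows make up. A row lasts 1/12 s, in which the tool goes at most 41.7 mm and 0.125 rad, less where a joint would pass 70% of its speed; a pose out of reach is approached as far as the arm can. finger_gap is the opening from 0.0 (shut) to 1.0 (fully open), set as the call begins (left out keeps the last). The fingers move at their own pace and stop on an object; grip_n is the grip in N (left out, the last holds). Time passes only in rows, so rows that do not move let the fingers close. The tool returns the time, the measured TCP pose, the force, the opening and the grip force at its end. only (a regular expression) keeps the lines of the reply that match it, lines (a string "A,B") keeps lines A to B, and quiet returns only ok. Input that does not fit is refused with a message, and nothing moves.
- ctrl.get_state(): the state, without advancing time (a new reading comes with each control period).
- ctrl.get_image(name): name is "scene" or "top" or "wrist"; returns (picture, depth): 384x512x3 uint8, blue, green, red; 384x512 float32, mm along the optical axis (not along the pixel's ray), 0 where there is no reading.
- ctrl.camera_model(name): a dict with "camera_matrix" (3x3 intrinsics, pixels), "extrinsics" (4x4, takes a point from camera to world coordinates). Camera axes: x right, y down, z forward; pixel columns grow to the right and rows downward; lengths in mm; the calibration is good to about 2 mm. A picture is of the moment at which its call begins: read the wrist's pose just before it. camera_model takes no time and is no camera call; for the wrist camera it gives the pose at the moment of the call.
- ctrl.finish_job(): hands the job in; it is judged then, once.
The state is a dict: "clock": time; "joint_pos": joint angles; "joint_velocities": joint speeds; "joint_torque": joint torques, N m; "ee_pos": TCP position; "eef_rot": TCP orientation; "contact_force": force on the tool from outside, world axes, zero at the start; "ft_torque": the same for the moment, N m; "gripper_width": opening from 0.0 (shut) to 1.0 (fully open); "grip_force": force on a finger pad.
Only numpy, scipy, OpenCV 4.12 (cv2) and the standard library are available. Lean on these libraries where they do the work, as an engineer would, in place of code of your own. Each camera call takes 0.05 s, during which the arm holds its last target. There are 200 camera calls.

TASK

Turn the round head of the steel indexing vise until the notch in its rim stands exactly under the raised latch bar, and only then press the bar down until it lies fully home in the notch. Leave the hammer, bowl and jar where they are.

Things in the scene. Friction and masses are not known exactly. Their poses are not given: they have to be found in the camera images.
- vise: Bolted-down base of the indexing vise: dark steel disc 176 mm across, 15 mm high, with a tongue 50 mm wide reaching 160 mm from the disc's centre along the base's own +x, carrying the latch hinge. Origin: centre of the underside, on the head's vertical turning axis. Place and yaw differ each time (tongue broadly away from the robot, up to 75 degrees either side).
- head (a joint): Angle (rad) of the bright steel turning head; 0 or any whole turn = notch exactly at the set position under the latch bar; positive = turned counter-clockwise seen from above. Turns without limit either way with 0.12 N m of friction and stays where left. Starts at 0.8 to 5.48, so the shorter way round may be either.
- jaw_grip (a point): Point on the turning axis 64 mm above the bench, inside the dark steel jaw block on the head, the place to grip; turns with the head, x axis towards the notch. The block is 76 mm long along this x, 36 mm wide along this y (flat parallel sides), top 80 mm above the bench (a 3 mm brass plate held in it stands 4 mm higher). Fingertips kept above 42 mm clear the rim around it.
- notch (a point): Reference mark: middle of the only notch in the head's raised rim, 67 mm from the axis, at the height of the rim's top (40 mm above the bench). The rim runs 58 to 76 mm from the axis, on a flat disc 155 mm across whose top is at 28 mm. The notch is 28 mm wide and 12 mm deep, open inwards and outwards, with a short dark line just inside it.
- set_point (a point): Fixed point over the base, 67 mm from the axis along the base's +x, 40 mm high: where the notch must be for the bar to drop in.
- latch (a joint): Angle (rad) of the latch bar; 0 = level and fully home in the notch, top flush with the rim; positive = tip raised (stop at 1.35). Starts at 0.6 to 0.8. Friction of 0.07 N m holds it at any angle; 2 to 6 N straight down on its upper side, about midway, swings it down. If the notch is not below it, it stops on the rim at about 0.12 rad.
- latch_hinge (a point): Middle of the level hinge pin of the latch bar, fixed 140 mm from the head's axis along the base's +x, 36 mm above the bench, between two cheeks 34 mm wide over all, reaching 11 mm to either side of the pin, up to 45 mm high. The steel bar is straight, 80 mm from pin to tip, 14 mm wide, 8 mm thick; when raised it leans from the pin up and in towards the head.
- latch_pad (a point): Centre of the top of the round thumb pad (22 mm across, 3 mm thick) on the bar's upper side, 40 mm along the bar from the pin; when home, it is 100 mm from the head's axis and 43 mm above the bench.
- hammer: Bystander: hammer 220 mm long lying on the bench. Origin: underside.
- bowl: Bystander: white ceramic bowl, 110 mm across, 50 mm high. Origin: centre of the underside.
- jar: Bystander: glass jar with a white cap, 56 mm across, 70 mm high. Origin: centre of the underside.

How it is judged:
By the outcome, as a careful person would: the job done as asked, in the order asked, and still so for the second after the job is handed in, with the robot touching nothing.
It also fails if it takes over 64 s, if anything falls off the work surface, if the arm or the gripper's body presses on something with over 40 N, if the wrist force passes 120 N, or if a joint passes its speed limit or range.

## Working session

There is one attempt and no reset: what is moved stays moved. The work goes in short steps, Python scripts to look and compute and a tool call to move; the robot and the scene stay as the last step left them, time stands still between calls to the robot, and variables do not carry over. Pictures are saved under pics/ and viewed, at most 10 in all, crops included, and the job is handed in when it is done.

```bash
ls; mkdir -p pics
```

Run:
```python
from cell import ctrl
import cv2,numpy as np
s=ctrl.get_state();print({k:np.round(s[k],3).tolist() for k in("clock","ee_pos","eef_rot","contact_force","gripper_width")})
for n in("top","scene"):
    p,d=ctrl.get_image(n);cv2.imwrite(f"pics/{n}0.png",p);np.save(f"pics/{n}0.npy",d)
    m=ctrl.camera_model(n);print(n,np.round(m["camera_matrix"],1).tolist(),np.round(m["extrinsics"],3).tolist())
```

```text
cell.py
pics
{'clock': 0.0, 'ee_pos': [274.841, -560.788, 230.438], 'eef_rot': [0.974, 0.226, -0.0, -0.001], 'contact_force': [0.011, -0.183, 0.428], 'gripper_width': 1.003}
top [[474.5, 0.0, 249.8], [0.0, 474.5, 201.3], [0.0, 0.0, 1.0]] [[-0.024, -0.99, 0.14, 372.192], [-1.0, 0.021, -0.02, 3.438], [0.017, -0.141, -0.99, 1295.125], [0.0, 0.0, 0.0, 1.0]]
scene [[448.6, 0.0, 255.8], [0.0, 448.6, 192.3], [0.0, 0.0, 1.0]] [[0.722, 0.576, -0.383, 1095.399], [0.691, -0.592, 0.414, -592.595], [0.012, -0.564, -0.826, 1247.739], [0.0, 0.0, 0.0, 1.0]]
```

View pics/top0.png

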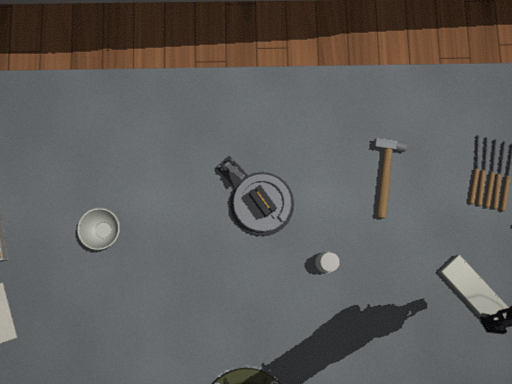

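View pics/scene0.png

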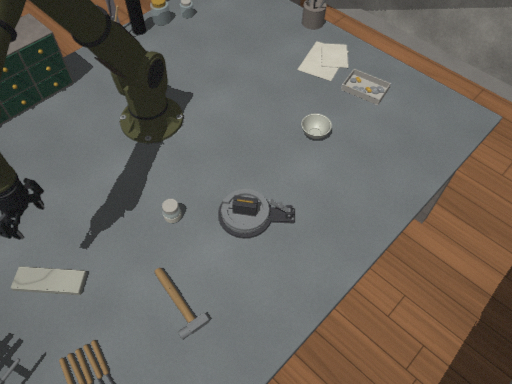

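Top view: the vise centre is near (263,203) and the tongue points to (225,162). The jaw block with its brass plate lies along an up-left to down-right line, and the notch may be near (285,218). Next I'll zoom in and rectify the view.

Create h.py:
```python
from cell import ctrl
import cv2,numpy as np
def pix(m,P):
    E=np.linalg.inv(m["extrinsics"]);K=np.array(m["camera_matrix"])
    q=(np.c_[np.atleast_2d(P),np.ones(len(np.atleast_2d(P)))]@E.T)[:,:3]@K.T
    return q[:,:2]/q[:,2:]
def world(m,d):
    v,u=np.mgrid[:d.shape[0],:d.shape[1]];K=np.array(m["camera_matrix"]);E=np.array(m["extrinsics"])
    r=np.stack([(u-K[0,2])/K[0,0]*d,(v-K[1,2])/K[1,1]*d,d],-1)
    return r@E[:3,:3].T+E[:3,3]
def rect(m,img,c,z,half=120,n=600):
    "plane z resampled: image up = world +x, left = +y; n px for 2*half mm"
    w=np.array([[c[0]+half,c[1]+half,z],[c[0]+half,c[1]-half,z],[c[0]-half,c[1]-half,z],[c[0]-half,c[1]+half,z]])
    H=cv2.getPerspectiveTransform(pix(m,w).astype(np.float32),np.float32([[0,0],[n,0],[n,n],[0,n]]))
    return cv2.warpPerspective(img,H,(n,n),flags=cv2.INTER_CUBIC)
```

Run:
```python
from h import *
m=ctrl.camera_model("top");d=np.load("pics/top0.npy");p=cv2.imread("pics/top0.png")
W=world(m,d)
for u,v in [(263,203),(225,162),(160,180),(327,262)]:print(np.round(W[v,u],1))
R=W[130:250,200:310].reshape(-1,3)
for a,b in[(8,20),(24,33),(35,44),(60,90)]:
    s=R[(R[:,2]>a)&(R[:,2]<b)];print(a,b,len(s),s.mean(0).round(1) if len(s) else'')
s=R[(R[:,2]>36)&(R[:,2]<44)]
c=cv2.minEnclosingCircle(s[:,:2].astype(np.float32));print(c)
c=W[203,263]
g=cv2.convertScaleAbs(rect(m,p,(385,-27),40),alpha=1.8)
cv2.imwrite("pics/r0.png",g)
```

```text
[539.1 -55.   82.3]
[664.9  43.4  13.9]
[620.6 224.1   1.2]
[ 384.3 -215.6   71. ]
8 20 844 [566.1 -23.1  13.5]
24 33 988 [542.8 -54.5  27.9]
35 44 998 [556.3 -46.1  39.3]
60 90 503 [560.2 -41.6  78.4]
((577.3319091796875, -30.560701370239258), 113.58207702636719)
```

View pics/r0.png

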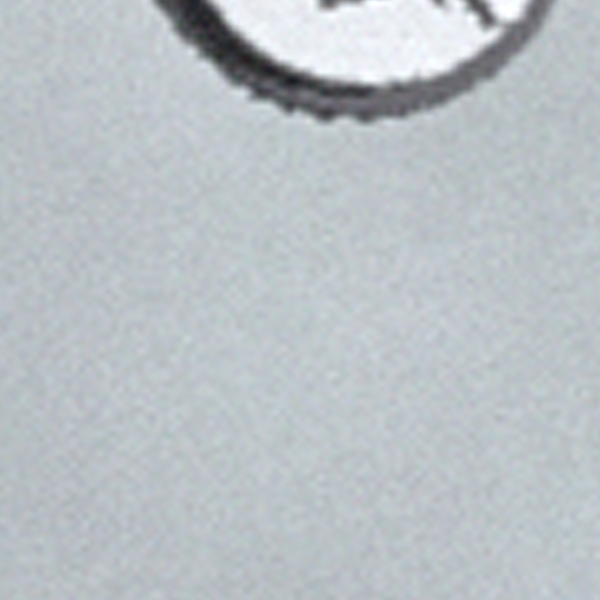

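The typed centre was off: this crop shows only the front rim of the vise. I'll fit the centre from depth.

Run:
```python
from h import *
from scipy.optimize import least_squares
m=ctrl.camera_model("top");d=np.load("pics/top0.npy");p=cv2.imread("pics/top0.png")
R=world(m,d)[130:250,200:310].reshape(-1,3)
r=R[(R[:,2]>38)&(R[:,2]<42)]
c=np.array([545.,-52])
for _ in range(8):
    q=r[abs(np.hypot(*(r[:,:2]-c).T)-67)<13]
    c=least_squares(lambda x:np.maximum(abs(np.hypot(*(q[:,:2]-x).T)-67)-9,-4),c,loss="soft_l1").x
print("rim c",c,len(q))
al=R[(R[:,2]>10)];rr=np.hypot(*(al[:,:2]-c).T);t=al[(rr>95)&(rr<165)]
a=np.arctan2(t[:,1]-c[1],t[:,0]-c[0]);print("yaw",np.median(a),a.mean(),len(t))
q=r[abs(np.hypot(*(r[:,:2]-c).T)-67)<8];b=np.degrees(np.arctan2(q[:,1]-c[1],q[:,0]-c[0]))%360
print(np.histogram(b,bins=72,range=(0,360))[0])
j=R[(R[:,2]>74)&(np.hypot(*(R[:,:2]-c).T)<45)]
print("jaw",cv2.minAreaRect(j[:,:2].astype(np.float32)))
cv2.imwrite("pics/r1.png",cv2.convertScaleAbs(rect(m,p,c,40,180),alpha=1.5))
```

```text
rim c [549.29089702 -53.75400487] 558
yaw 0.7698726228791869 0.7554602960757756 385
[ 8  8  9  7  5  4  4  5  8  9  8  7  7 11  8  8  5  9  9  8  8  9 10 10
  8  6  7 12  6  8  6  5  5  7  9  5  6  8  6  5  3  0  0  0  0  8  6  8
  4  1  6  9  8 10  6  4  7  7  7 11  7  8  6  4  8  8  6  7  6  8  6  8]
jaw ((547.6565551757812, -53.71163558959961), (75.70582580566406, 36.061500549316406), 33.937496185302734)
```

View pics/r1.png

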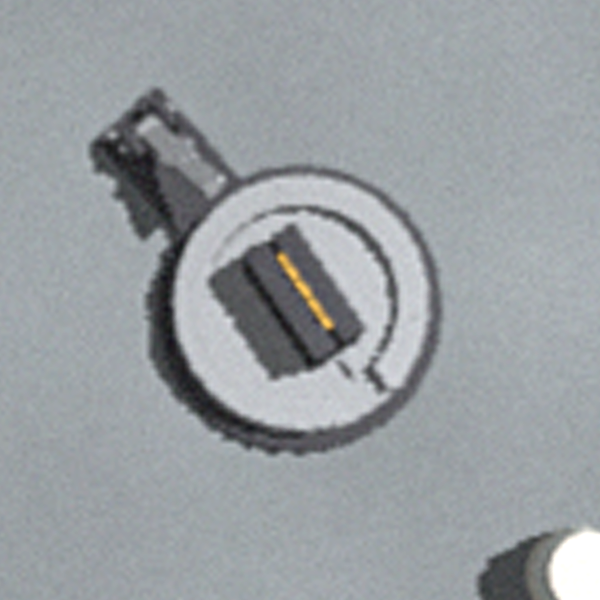

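The rectified view at 0.6 mm/px shows the notch at about (375,382), with its dark line at (345,368). The tongue runs to about (130,120). The jaw axis is at 213.9° towards the notch and the tongue is at roughly 43.5°. I'll move over the vise and take a closer wrist view.

Request:
inch_along --deltas '{"tx":[468, 468, 468, 468, 468, 468, 468, 468, 468, 468], "ty":[-335, -335, -335, -335, -335, -335, -335, -335, -335, -335], "tz":[-70, -70, -70, -70, -70, -70, -70, -70, -70, -70], "wx":[0, 0, 0, 0, 0, 0, 0, 0, 0, 0], "wy":[0, 0, 0, 0, 0, 0, 0, 0, 0, 0], "wz":[-0.136, -0.136, -0.136, -0.136, -0.136, -0.136, -0.136, -0.136, -0.136, -0.136]}' --finger_gap 1.0

```text
clock: 0.93
ee_pos: [471.4, -195.1, 281.8]
eef_rot: [0.957, 0.291, -0.0, -0.0]
contact_force: [0.8, -0.5, 0.1]
gripper_width: 0.998
grip_force: 0.0
```

Add to h.py:
```python
def here(tx,ty,tz,ang=None):
    "tool-axes shift to a world TCP, and turn to put tool x at ang (mod 180)"
    from scipy.spatial.transform import Rotation as Ro
    s=ctrl.get_state();R=Ro.from_quat(s["eef_rot"]).as_matrix();yaw=np.degrees(np.arctan2(R[1,0],R[0,0]))
    print("t",s["clock"],"pos",np.round(s["ee_pos"],1),"yaw",yaw.round(2),"z",R[:,2].round(3),"q",np.round(s["joint_pos"],2))
    print("shift",(R.T@(np.array([tx,ty,tz])-s["ee_pos"])).round(1),"rz",None if ang is None else -np.radians((ang-yaw+90)%180-90).round(4))
```

```bash
python3 -c "
from h import *
here(548,-54,300,33.9)"
```

```text
t 0.9333 pos [ 471.4 -195.1  281.8] yaw 33.9 z [-0. -0. -1.] q [ 0.64  0.3  -0.4   1.71  0.13  1.16 -0.78]
shift [142.3 -74.4 -18.3] rz -0.0001
```

Request:
inch_along --deltas '{"tx":[142, 142, 142, 142, 142, 142], "ty":[-74, -74, -74, -74, -74, -74], "tz":[-18, -18, -18, -18, -18, -18], "wx":[0, 0, 0, 0, 0, 0], "wy":[0, 0, 0, 0, 0, 0], "wz":[0, 0, 0, 0, 0, 0]}'

```text
clock: 1.43
ee_pos: [548.2, -53.6, 299.3]
eef_rot: [0.956, 0.294, -0.0, -0.001]
contact_force: [0.3, -0.9, -0.5]
gripper_width: 0.998
grip_force: 0.0
```

Run:
```python
from h import *
here(548,-54,300,33.9)
m=ctrl.camera_model("wrist");p,d=ctrl.get_image("wrist")
cv2.imwrite("pics/w0.png",p);np.save("pics/w0.npy",d);np.savez("pics/w0m.npz",K=m["camera_matrix"],E=m["extrinsics"])
print(np.round(m["extrinsics"],3).tolist())
```

```text
t 1.4333 pos [548.2 -53.6 299.3] yaw 34.2 z [-0.     0.001 -1.   ] q [ 0.36  0.36 -0.45  1.58  0.16  1.24 -1.09]
shift [-0.4  0.2 -0.7] rz 0.0053
[[0.563, -0.789, -0.245, 611.091], [-0.827, -0.538, -0.166, -10.698], [-0.0, 0.296, -0.955, 442.18], [0.0, 0.0, 0.0, 1.0]]
```

View pics/w0.png

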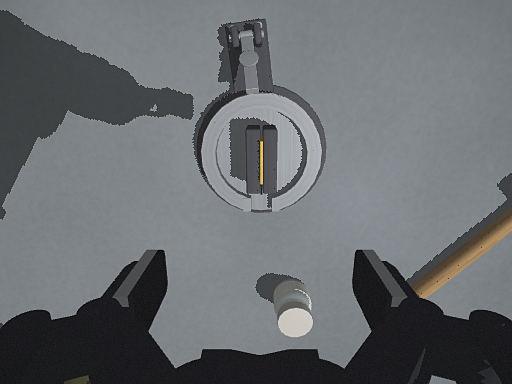

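The wrist view shows the vise clearly: head centre at about (261,152), jaw block at (262,160), notch at (262,200), bar and pad near (249,58), and hinge cheeks at (248,32). I'll measure from its depth.

Create meas.py:
```python
from h import *
from scipy.optimize import least_squares
def vise(m,d,c,yaw):
    R=world(m,d).reshape(-1,3);R=R[(d.reshape(-1)>0)&(np.hypot(*(R[:,:2]-c).T)<185)]
    # base yaw & centre: tongue top, z 10..20, axis coords; rim ring
    r=R[(R[:,2]>38)&(R[:,2]<42)];c=np.array(c,float)
    for _ in range(10):
        q=r[abs(np.hypot(*(r[:,:2]-c).T)-67)<11]
        a=np.arctan2(q[:,1]-c[1],q[:,0]-c[0]);h=np.hypot(*(q[:,:2]-c).T);k=(a//np.radians(10)).astype(int)
        mids=[(np.percentile(h[k==i],3)+np.percentile(h[k==i],97))/2-67 for i in np.unique(k) if (k==i).sum()>8]
        an=[(i+.5)*np.radians(10) for i in np.unique(k) if (k==i).sum()>8]
        A=np.c_[np.cos(an),np.sin(an)];dc=np.linalg.lstsq(A,mids,rcond=None)[0];c=c+dc
    print("centre",c.round(1),"rim z",np.median(q[:,2]).round(2),"mid rad",67+np.mean(mids))
    for _ in range(3):
        u=np.array([np.cos(yaw),np.sin(yaw)]);n=np.array([-u[1],u[0]]);x=(R[:,:2]-c)@u;y=(R[:,:2]-c)@n
        t=(x>92)&(x<158)&(abs(y)<40)&(R[:,2]>8)&(R[:,2]<22)
        # edges per x slice
        e=[];
        for x0 in np.arange(92,158,4):
            s=t&(x>=x0)&(x<x0+4)
            if s.sum()>5:e.append((x0+2,y[s].min(),y[s].max()))
        e=np.array(e);lo=np.polyfit(e[:,0],e[:,1],1);hi=np.polyfit(e[:,0],e[:,2],1)
        off=np.median((e[:,1]+e[:,2])/2/e[:,0]);yaw+=off
    print("tongue yaw",np.degrees(yaw).round(2));print(e.round(1)[::3].tolist())
    b=(x>65)&(x<130)&(abs(y)<20)&(R[:,2]>50)
    if b.sum()>10:
        f=np.polyfit(x[b],R[b,2],1);print("bar pts",b.sum(),"angle",-np.arctan(f[0]),"mean y",y[b].mean(),"tip x,z",x[b].min(),R[b,2].max())
    k=(x>128)&(x<152)&(abs(y)<25)&(R[:,2]>38)&(R[:,2]<48);print("cheeks y",np.percentile(y[k],[2,98]).round(1),"x",np.percentile(x[k],[2,98]).round(1))
    j=R[(R[:,2]>72)&(np.hypot(*(R[:,:2]-c).T)<48)]
    if len(j)>50:print("jaw",cv2.minAreaRect(j[:,:2].astype(np.float32)))
    a=np.degrees(np.arctan2(R[:,1]-c[1],R[:,0]-c[0]))%360;h=np.hypot(*(R[:,:2]-c).T)
    s=(abs(h-67)<6)&(R[:,2]>24)&(R[:,2]<33);print("notch angle",np.percentile(a[s],[5,50,95]).round(1) if s.sum() else None,s.sum())
    return c,yaw
```

Run:
```python
from meas import *
f=np.load("pics/w0m.npz");m={"camera_matrix":f["K"],"extrinsics":f["E"]}
vise(m,np.load("pics/w0.npy"),(548.5,-53.8),.76)
print("--top");vise(ctrl.camera_model("top"),np.load("pics/top0.npy"),(548.5,-53.8),.76)
```

```text
centre [549.3 -54.8] rim z 39.98 mid rad 67.30849376903302
tongue yaw 41.33
[[94.0, -24.5, 24.1], [106.0, -24.6, 24.9], [118.0, -24.9, 24.4], [130.0, -24.9, 24.9], [142.0, -24.9, 24.4], [154.0, -25.0, 25.0]]
bar pts 705 angle 0.6298837118136839 mean y -0.035017893166394615 tip x,z 76.62398663731707 91.67417925778147
cheeks y [-18.5  18.3] x [129.3 149.9]
jaw ((550.7303466796875, -53.46333312988281), (82.74967956542969, 80.1130599975586), 81.58444213867188)
notch angle [203.4 214.5 225.5] 172
--top
centre [547.8 -53.7] rim z 39.62 mid rad 67.22841569156748
tongue yaw 41.55
[[94.0, -24.9, 22.5], [106.0, -23.8, 24.9], [118.0, -23.6, 23.1], [130.0, -23.6, 24.0], [150.0, -24.8, 24.1]]
bar pts 105 angle 0.6211312935795201 mean y -0.03140816631065346 tip x,z 76.9128855160248 92.28980991117123
cheeks y [-18.1  16.5] x [129.5 149.6]
jaw ((547.6285400390625, -53.701026916503906), (75.7517318725586, 36.07180404663086), 34.05742263793945)
notch angle [ 55.4 215.  296.8] 43
```

Request:
inch_along --deltas '{"tx":[0, 0, 0, 0, 0, 0, 0, 0], "ty":[0.7, 0.7, 0.7, 0.7, 0.7, 0.7, 0.7, 0.7], "tz":[254, 254, 254, 254, 254, 254, 254, 254], "wx":[0, 0, 0, 0, 0, 0, 0, 0], "wy":[0, 0, 0, 0, 0, 0, 0, 0], "wz":[0, 0, 0, 0, 0, 0, 0, 0]}' --finger_gap 1.0

```text
clock: 2.15
ee_pos: [545.8, -58.5, 43.8]
eef_rot: [0.957, 0.291, -0.003, -0.001]
contact_force: [0.7, 0.4, 0.3]
gripper_width: 0.998
grip_force: 0.0
```

Request:
inch_along --deltas '{"tx":[0, 0, 0, 0, 0, 0, 0, 0], "ty":[0, 0, 0, 0, 0, 0, 0, 0], "tz":[0, 0, 0, 0, 0, 0, 0, 0], "wx":[0, 0, 0, 0, 0, 0, 0, 0], "wy":[0, 0, 0, 0, 0, 0, 0, 0], "wz":[0, 0, 0, 0, 0, 0, 0, 0]}' --finger_gap 0 --grip_n 40

```text
clock: 2.82
ee_pos: [548.2, -55.6, 47.7]
eef_rot: [0.956, 0.292, 0.001, -0.0]
contact_force: [-5.1, 4.0, 11.9]
gripper_width: 0.418
grip_force: 41.3
```

```bash
python3 -c "
from h import *
here(548.6,-54.2,45,34.2)"
```

```text
t 2.8167 pos [548.2 -55.6  47.7] yaw 33.96 z [ 0.002  0.001 -1.   ] q [ 0.29  0.62 -0.35  1.92  0.34  0.66 -1.25]
shift [ 1.1 -0.9  2.7] rz -0.0042
```

Request:
inch_along --deltas '{"tx":[0, 0, 0, 0, 0, 0, 0, 0, 0, 0], "ty":[0, 0, 0, 0, 0, 0, 0, 0, 0, 0], "tz":[0, 0, 0, 0, 0, 0, 0, 0, 0, 0], "wx":[0, 0, 0, 0, 0, 0, 0, 0, 0, 0], "wy":[0, 0, 0, 0, 0, 0, 0, 0, 0, 0], "wz":[-0.12, -0.24, -0.36, -0.48, -0.6, -0.72, -0.84, -0.96, -1.08, -1.2]}'

```text
clock: 3.65
ee_pos: [549.3, -56.0, 47.8]
eef_rot: [0.623, 0.783, 0.001, 0.001]
contact_force: [0.2, 2.6, 7.3]
gripper_width: 0.416
grip_force: 40.7
```

```bash
python3 -c "
from h import *
here(548.6,-54.2,45,41.4);print(ctrl.get_state()['ft_torque'])"
```

```text
t 3.65 pos [549.3 -56.   47.8] yaw 102.99 z [ 0.003  0.    -1.   ] q [ 0.49  0.69 -0.7   1.91  0.63  0.77 -0.33]
shift [ 1.9 -0.3  2.8] rz 1.075
[ 0.70241922  0.79315958 -0.11340021]
```

Request:
inch_along --deltas '{"tx":[0, 0, 0, 0, 0, 0, 0, 0, 0, 0], "ty":[0, 0, 0, 0, 0, 0, 0, 0, 0, 0], "tz":[0, 0, 0, 0, 0, 0, 0, 0, 0, 0], "wx":[0, 0, 0, 0, 0, 0, 0, 0, 0, 0], "wy":[0, 0, 0, 0, 0, 0, 0, 0, 0, 0], "wz":[-0.12, -0.24, -0.36, -0.48, -0.6, -0.72, -0.84, -0.96, -1.08, -1.2]}'

```text
clock: 4.48
ee_pos: [550.1, -55.2, 47.8]
eef_rot: [0.072, 0.997, 0.001, 0.002]
contact_force: [2.2, 6.6, 3.3]
gripper_width: 0.419
grip_force: 40.3
```

```bash
python3 -c "
from h import *
here(548.6,-54.2,45,41.4);print(ctrl.get_state()['ft_torque'])"
```

```text
t 4.4833 pos [550.1 -55.2  47.8] yaw 171.78 z [ 0.005  0.002 -1.   ] q [ 0.65  0.8  -1.01  1.91  0.86  0.93  0.64]
shift [1.6 0.7 2.8] rz -0.866
[ 0.85752723  0.0686785  -0.19715669]
```

Request:
inch_along --deltas '{"tx":[0, 0, 0, 0, 0, 0, 0, 0, 0, 0], "ty":[0, 0, 0, 0, 0, 0, 0, 0, 0, 0], "tz":[0, 0, 0, 0, 0, 0, 0, 0, 0, 0], "wx":[0, 0, 0, 0, 0, 0, 0, 0, 0, 0], "wy":[0, 0, 0, 0, 0, 0, 0, 0, 0, 0], "wz":[-0.12, -0.24, -0.36, -0.48, -0.6, -0.72, -0.82, -0.867, -0.867, -0.867]}'

```text
clock: 5.32
ee_pos: [549.9, -54.3, 47.8]
eef_rot: [-0.352, 0.936, 0.001, 0.003]
contact_force: [2.6, 6.7, 5.0]
gripper_width: 0.416
grip_force: 40.6
```

```bash
python3 -c "
from h import *
here(548.6,-54.2,45,41.4);print(ctrl.get_state()['ft_torque'])"
```

```text
t 5.3167 pos [549.9 -54.3  47.8] yaw -138.8 z [ 0.005  0.003 -1.   ] q [ 0.73  0.9  -1.2   1.91  0.98  1.07  1.39]
shift [0.9 0.9 2.8] rz -0.0034
[1.29653966 0.04409116 0.12788282]
```

Request:
inch_along --deltas '{"tx":[0, 0, 0, 0, 0], "ty":[0, 0, 0, 0, 0], "tz":[0, 0, 0, 0, 0], "wx":[0, 0, 0, 0, 0], "wy":[0, 0, 0, 0, 0], "wz":[0, 0, 0, 0, 0]}' --finger_gap 1.0

```text
clock: 5.73
ee_pos: [548.0, -57.4, 45.6]
eef_rot: [-0.351, 0.936, -0.0, -0.0]
contact_force: [0.2, -0.3, -1.1]
gripper_width: 0.998
grip_force: 0.0
```

Request:
inch_along --deltas '{"tx":[0, 0, 0, 0, 0, 0, 0], "ty":[0, 0, 0, 0, 0, 0, 0], "tz":[-180, -180, -180, -180, -180, -180, -180], "wx":[0, 0, 0, 0, 0, 0, 0], "wy":[0, 0, 0, 0, 0, 0, 0], "wz":[0, 0, 0, 0, 0, 0, 0]}'

```text
clock: 6.32
ee_pos: [548.1, -57.4, 225.8]
eef_rot: [-0.351, 0.937, -0.001, 0.0]
contact_force: [-0.6, -0.7, -1.0]
gripper_width: 0.996
grip_force: 0.0
```

Run:
```python
from meas import *
here(548.6,-54.2,225,41.4)
m=ctrl.camera_model("wrist");p,d=ctrl.get_image("wrist");cv2.imwrite("pics/w1.png",p)
vise(m,d,(548.6,-54.2),.723)
print("--top");p,d=ctrl.get_image("top");vise(ctrl.camera_model("top"),d,(548.6,-54.2),.723)
```

```text
t 6.3167 pos [548.1 -57.4 225.8] yaw -138.95 z [ 0.001 -0.001 -1.   ] q [ 0.82  0.7  -1.36  1.7   0.7   1.33  1.61]
shift [-2.5  2.1  0.8] rz -0.0062
centre [549.1 -54.6] rim z 40.06 mid rad 67.13254874462505
tongue yaw 41.22
[[94.0, -24.4, 24.4], [106.0, -24.6, 24.6], [118.0, -23.6, 24.7], [130.0, -23.8, 25.0], [142.0, -24.0, 25.3], [154.0, -24.3, 24.1]]
bar pts 400 angle 0.5776960490386549 mean y 0.3187930300451704 tip x,z 76.54071238811186 91.35983220626031
cheeks y [-17.9  18.9] x [129.1 148.9]
jaw ((547.1064453125, -57.49142837524414), (82.14178466796875, 80.47712707519531), 88.11896514892578)
notch angle [30.  41.2 52.3] 237
--top
centre [547.6 -53.4] rim z 39.64 mid rad 67.21968897086201
tongue yaw 41.32
[[94.0, -24.7, 24.6], [106.0, -21.8, 24.5], [118.0, -23.5, 23.3], [130.0, -23.5, 24.0], [150.0, -25.0, 22.8]]
bar pts 104 angle 0.6073559662253943 mean y -0.05260574833324391 tip x,z 76.92831892281689 93.73940880604982
cheeks y [-18.2  17.7] x [129.8 149. ]
jaw ((544.4332885742188, -55.10258483886719), (88.43314361572266, 94.6946792602539), 36.74724197387695)
notch angle [30.4 40.4 51.3] 40
```

View pics/w1.png

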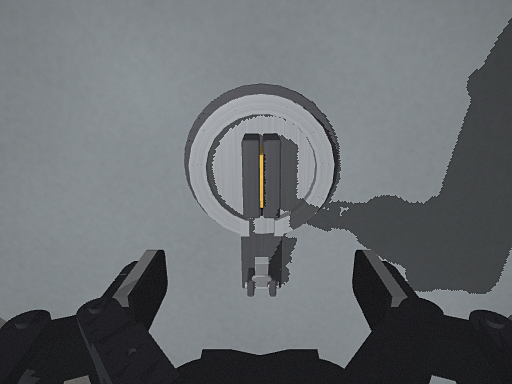

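The notch now stands at 41.2° and the tongue at 41.2–41.3°, so they are aligned. In the wrist view the notch at (262,226) sits in line with the bar at (261,270). I'll move above the pad with the fingers shut.

Request:
inch_along --deltas '{"tx":[-103.6, -103.6, -103.6, -103.6, -103.6, -103.6, -103.6, -103.6, -103.6], "ty":[2.6, 2.6, 2.6, 2.6, 2.6, 2.6, 2.6, 2.6, 2.6], "tz":[0, 0, 0, 0, 105, 105, 105, 105, 105], "wx":[0, 0, 0, 0, 0, 0, 0, 0, 0], "wy":[0, 0, 0, 0, 0, 0, 0, 0, 0], "wz":[0, 0, 0, 0, 0, 0, 0, 0, 0]}' --finger_gap 0 --grip_n 20

```text
clock: 7.17
ee_pos: [623.2, 12.6, 118.8]
eef_rot: [-0.351, 0.936, 0.001, -0.002]
contact_force: [0.4, -0.6, 1.9]
gripper_width: -0.004
grip_force: 0.0
```

```bash
python3 -c "
from h import *
here(624.5,12.6,42.5,41.3)"
```

```text
t 7.1667 pos [623.2  12.6 118.8] yaw -138.89 z [-0.004  0.    -1.   ] q [ 0.56  0.87 -1.2   1.64  0.85  1.24  1.47]
shift [-1.2 -1.  76.3] rz -0.0033
```

Pressing down in small steps.

Request:
inch_along --deltas '{"tx":[-1, -1, -1, -1, -1, -1, -1, -1, -1, -1], "ty":[-1, -1, -1, -1, -1, -1, -1, -1, -1, -1], "tz":[15, 25, 33, 41, 48, 55, 61, 66, 70, 73], "wx":[0, 0, 0, 0, 0, 0, 0, 0, 0, 0], "wy":[0, 0, 0, 0, 0, 0, 0, 0, 0, 0], "wz":[0, 0, 0, 0, 0, 0, 0, 0, 0, 0]}'

```text
clock: 8.0
ee_pos: [625.8, 13.0, 47.1]
eef_rot: [-0.351, 0.936, 0.0, -0.0]
contact_force: [0.0, 0.5, 1.4]
gripper_width: 0.002
grip_force: 0.6
```

```bash
python3 -c "
from h import *
here(624.5,12.6,42.5,41.3)"
```

```text
t 8.0 pos [625.8  13.   47.1] yaw -138.9 z [-0.  0. -1.] q [ 0.53  0.95 -1.13  1.7   0.95  1.14  1.4 ]
shift [1.3 0.5 4.6] rz -0.0036
```

Request:
inch_along --deltas '{"tx":[0, 0, 0, 0, 0, 0, 0], "ty":[0, 0, 0, 0, 0, 0, 0], "tz":[1, 2, 3, 4, 4.5, 5, 5], "wx":[0, 0, 0, 0, 0, 0, 0], "wy":[0, 0, 0, 0, 0, 0, 0], "wz":[0, 0, 0, 0, 0, 0, 0]}'

```text
clock: 8.58
ee_pos: [625.9, 13.0, 43.1]
eef_rot: [-0.351, 0.936, -0.0, 0.0]
contact_force: [-1.2, -1.3, 4.8]
gripper_width: 0.002
grip_force: 2.3
```

```bash
python3 -c "
from h import *
here(624.5,12.6,42.5,41.3)"
```

```text
t 8.5833 pos [625.9  13.   43.1] yaw -138.91 z [ 0. -0. -1.] q [ 0.53  0.96 -1.13  1.71  0.95  1.13  1.4 ]
shift [1.3 0.6 0.6] rz -0.0036
```

Request:
inch_along --deltas '{"tx":[0, 0, 0, 0, 0], "ty":[0, 0, 0, 0, 0], "tz":[0.7, 1.4, 2, 2, 2], "wx":[0, 0, 0, 0, 0], "wy":[0, 0, 0, 0, 0], "wz":[0, 0, 0, 0, 0]}'

```text
clock: 9.0
ee_pos: [625.9, 13.0, 42.8]
eef_rot: [-0.351, 0.936, -0.001, 0.0]
contact_force: [-6.6, -1.8, 18.3]
gripper_width: 0.001
grip_force: 9.0
```

Request:
inch_along --deltas '{"tx":[0, 0, 0], "ty":[0, 0, 0], "tz":[1, 1, 1], "wx":[0, 0, 0], "wy":[0, 0, 0], "wz":[0, 0, 0]}'

```text
clock: 9.25
ee_pos: [625.9, 13.0, 42.6]
eef_rot: [-0.351, 0.936, -0.001, 0.001]
contact_force: [-8.6, -3.4, 24.6]
gripper_width: -0.0
grip_force: 12.4
```

The force climbs steeply with almost no travel and the TCP is at 42.6 mm, so the bar is seated. I'll retreat and check.

Request:
inch_along --deltas '{"tx":[0, 0, 0, 0, 0, 40, 80, 110, 110], "ty":[0, 0, 0, 0, 0, 0, 0, 0, 0], "tz":[-4, -20, -50, -90, -130, -170, -190, -190, -190], "wx":[0, 0, 0, 0, 0, 0, 0, 0, 0], "wy":[0, 0, 0, 0, 0, 0, 0, 0, 0], "wz":[0, 0, 0, 0, 0, 0, 0, 0, 0]}'

```text
clock: 10.0
ee_pos: [540.0, -64.0, 231.6]
eef_rot: [-0.349, 0.937, -0.002, -0.001]
contact_force: [0.7, 0.1, -0.8]
gripper_width: -0.002
grip_force: 0.0
```

Run:
```python
from meas import *
s=ctrl.get_state();print(s["contact_force"])
m=ctrl.camera_model("wrist");p,d=ctrl.get_image("wrist")
c=np.array([548.8,-54.3])
c2,y=vise(m,d,c,.721)
W=world(m,d).reshape(-1,3);u=np.array([np.cos(y),np.sin(y)]);X=(W[:,:2]-c2)@u;Y=(W[:,:2]-c2)@[-u[1],u[0]]
for x0 in(62,68,74,80,100,115):
    k=(abs(X-x0)<2)&(abs(Y)<5);print(x0,np.median(W[k,2]).round(1),k.sum())
q=pix(m,[[*(c2+90*u),40]])[0].astype(int);print(q)
a,b=max(q[1]-75,0),max(q[0]-100,0)
cv2.imwrite("pics/w2.png",cv2.resize(p[a:a+150,b:b+200],None,fx=4,fy=4))
```

```text
[ 0.7268561   0.05684478 -0.80802482]
centre [548.8 -54.9] rim z 40.08 mid rad 66.936174100178
tongue yaw 41.8
[[94.0, -23.6, 23.6]]meas.py:22: RankWarning: Polyfit may be poorly conditioned
  e=np.array(e);lo=np.polyfit(e[:,0],e[:,1],1);hi=np.polyfit(e[:,0],e[:,2],1)
meas.py:22: RankWarning: Polyfit may be poorly conditioned
  e=np.array(e);lo=np.polyfit(e[:,0],e[:,1],1);hi=np.polyfit(e[:,0],e[:,2],1)
meas.py:22: RankWarning: Polyfit may be poorly conditioned
  e=np.array(e);lo=np.polyfit(e[:,0],e[:,1],1);hi=np.polyfit(e[:,0],e[:,2],1)
meas.py:22: RankWarning: Polyfit may be poorly conditioned
  e=np.array(e);lo=np.polyfit(e[:,0],e[:,1],1);hi=np.polyfit(e[:,0],e[:,2],1)
meas.py:22: RankWarning: Polyfit may be poorly conditioned
  e=np.array(e);lo=np.polyfit(e[:,0],e[:,1],1);hi=np.polyfit(e[:,0],e[:,2],1)
meas.py:22: RankWarning: Polyfit may be poorly conditioned
  e=np.array(e);lo=np.polyfit(e[:,0],e[:,1],1);hi=np.polyfit(e[:,0],e[:,2],1)
Traceback (most recent call last):
  File "meas.py", line 28, in vise
    k=(x>128)&(x<152)&(abs(y)<25)&(R[:,2]>38)&(R[:,2]<48);print("cheeks y",np.percentile(y[k],[2,98]).round(1),"x",np.percentile(x[k],[2,98]).round(1))
                                                                           ~~~~~~~~~~~~~^^^^^^^^^^^^^
IndexError: index -1 is out of bounds for axis 0 with size 0
```

The shut fingers hide the tongue, so I'll move up and back, then look with the known pose.

Request:
inch_along --deltas '{"tx":[60, 60, 60, 60], "ty":[0, 0, 0, 0], "tz":[-60, -60, -60, -60], "wx":[0, 0, 0, 0], "wy":[0, 0, 0, 0], "wz":[0, 0, 0, 0]}' --finger_gap 1.0

```text
clock: 10.38
ee_pos: [498.3, -99.2, 291.2]
eef_rot: [-0.35, 0.937, -0.001, 0.001]
contact_force: [0.4, -0.6, -0.8]
gripper_width: 0.56
grip_force: 0.0
```

Run:
```python
from h import *
c2=np.array([548.8,-54.4]);y=np.radians(41.3);u=np.array([np.cos(y),np.sin(y)])
out=[]
for n in("wrist","top"):
    m=ctrl.camera_model(n);p,d=ctrl.get_image(n)
    W=world(m,d).reshape(-1,3);X=(W[:,:2]-c2)@u;Y=(W[:,:2]-c2)@[-u[1],u[0]]
    for x0 in(62,68,74,80,86,100,115):
        k=(abs(X-x0)<2)&(abs(Y)<5);s=(abs(X-x0)<2)&(abs(abs(Y)-10.5)<2);print(n,x0,np.median(W[k,2]).round(1),k.sum(),"side",np.median(W[s,2]).round(1))
    out.append(cv2.convertScaleAbs(rect(m,p,c2+70*u,40,90,390),alpha=1.5))
cv2.imwrite("pics/w2.png",np.hstack(out))
```

```text
wrist 62 39.0 41 side 29.0
wrist 68 40.4 23 side 28.5
wrist 74 40.2 23 side 28.4
wrist 80 40.1 19 side nan
wrist 86 40.2 16 side 15.6
wrist 100 43.1 19 side 16.4
wrist 115 40.1 15 side 15.1
top 62 40.7 7 side 26.9
top 68 39.3 6 side 26.7
top 74 39.3 7 side 25.6
top 80 39.8 5 side 12.9
top 86 40.0 5 side 13.4
top 100 42.4 7 side 42.4
top 115 40.9 6 side 14.9
  return _methods._mean(a, axis=axis, dtype=dtype,
  ret = ret.dtype.type(ret / rcount)
```

View pics/w2.png

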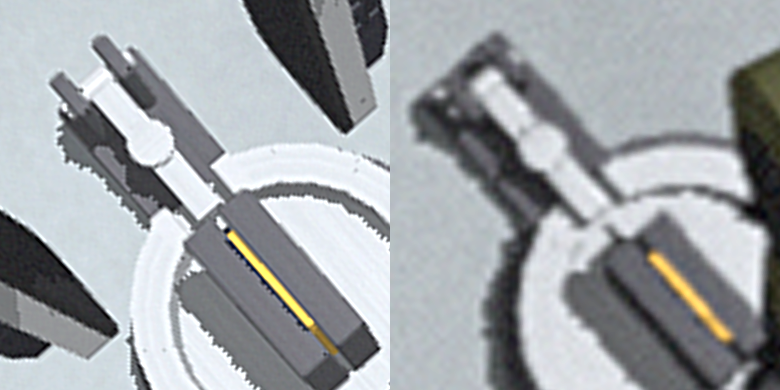

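The bar lies level at 40 mm along its whole length, flush with the rim. It sits centred in the notch, whose floor shows at 28 mm on both sides. In the left view the pad is at (150,143) and the bar enters the notch at (205,205). The robot is clear of everything.

```bash
python3 -c "
from cell import ctrl
print(ctrl.finish_job())"
```

```text
the job is handed in; nothing more can be done
None
```

The head was turned to within measurement error of the set position, then the latch bar was pressed fully home, level and flush with the rim; the hammer, bowl and jar were not touched, and the job was handed in at about 10.5 s.

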